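# Unclip the sauce nozzle for washing

### The arm

A 6-joint arm with a two-finger parallel gripper is mounted at the origin on the work surface. World frame = base frame: x ahead of the robot, y to its left, z up, the work surface at z = 0. Lengths are in m, angles in degrees, forces in N, time in s.
With the tool pointing down it reaches from about 0.4 to 0.825 m from the base axis. Payload 7 kg.
Tool frame: the origin (TCP) lies on the centre line of the jaws, within the pads' length; the fingertips stand 14 mm ahead of it and the grasp point (between the pads) lies 5 mm behind it; z points along the fingers, x is the direction in which the jaws open and shut, and the axes are right-handed (so a half turn about z gives the same grasp; the last joint's range is limited). The gripper opens to 88 mm and grips with 3 to 60 N. Pads are 19 mm wide; open, the fingers measure 130 mm over their backs; the gripper's body (78 mm by 193 mm) begins 47 mm behind the grasp point.
Start: joints at [92.252, 20.546, 0.682, 0, -70.136, -16.507], TCP at [0.166, 0.654, 0.241] pointing down, gripper open.
Joint ranges: [-176.03, 176.03], [-82.01, 121.73], [-58.28, 71.71], [-173.87, 95.51], [-174.79, -0.11], [-173.66, 173.66]. Speed limits (degrees/s): [136.94, 136.94, 172.46, 180, 180, 180].

### API

Orientations are given as [roll, pitch, yaw] about the fixed x, y, z axes, in that order (R = Rz(yaw) Ry(pitch) Rx(roll)).
In Python, from plant import * gives the robot as it stands.
- The arm moves only by the shell command python3 -m handwheel 'ROWS' [OPENING]. ROWS is JSON, a list of rows, each a list of 2 entries, a list of its own where there are three numbers: the shift along the tool's x, y, z each as a share of 0.2 m, from -1 to 1, then the turn, a rotation vector about the tool's x, y, z each as a share of 360 degrees, from -1 to 1. In form: [[[tx, ty, tz], [ax, ay, az]], ...]. A call has 1 to 5 rows; each row is the pose to reach, as a shift and turn from the pose commanded when the call began, along the tool's axes at that moment, turning the shorter way round; what a row does not reach only later rows make up. A row lasts 1/12 s, in which the tool goes at most 41.7 mm and 7.16 degrees, less where a joint would pass 70% of its speed; a pose out of reach is approached as far as the arm can. A call with a number of a shift or a turn outside -1 to 1 is refused whole. A call with a gripper value outside its range is refused whole. OPENING is the closure, from -1 (fully open) to 1 (shut), set as the call begins (- or left out, the last holds). The fingers move at their own pace and stop on an object; the grip force is fixed at half the most. Time passes only in rows, so rows that repeat a pose let the fingers close. It gives the time, the measured TCP pose, the force and the opening at its end, in the units of the state.
- get_obs(): the state, without advancing time (a new reading comes with each control period).
- snapshot(name): name is "scene" or "top"; returns a dict with "color" (400x640x3 uint8, red, green, blue), "z_map" (400x640 float32, m along the optical axis (not along the pixel's ray), 0 where there is no reading), "intrinsics" (3x3 intrinsics, pixels), "rvec" (rotation vector, rad) and "tvec" (3), from world to camera coordinates, as OpenCV has them. Camera axes: x right, y down, z forward; pixel columns grow to the right and rows downward; lengths in m; the calibration is good to about 2 mm. A picture is of the moment at which its call begins.
- close_job(): hands the job in, once; it reports no verdict.
The state is a dict: "clock": time; "joint_pos": joint angles; "qvel": joint speeds; "tau": joint torques, N m; "tool_pos": TCP position; "orientation": TCP orientation; "force": force on the tool from outside, world axes, zero at the start; "moment": the same for the moment, N m; "opening": finger opening in m.
Only numpy, scipy, OpenCV 4.12 (cv2) and the standard library are available. Lean on these libraries where they do the work, as an engineer would, in place of code of your own. Each camera call takes 0.05 s, during which the arm holds its last target. There are 200 camera calls.

### The job

Take the nozzle off the sauce dispenser for washing: hold its saddle-shaped release button down while you draw the nozzle straight out of its socket by the upright fin, never forcing the dispenser or yanking against the clip. Then set the nozzle down gently, still in the grip, on the floor of the steel wash pan, fin upright, and let go. Leave the shaker cup, the jar and the spoon where they are.

Things in the scene. Friction and masses are not known exactly. Their poses are not given: they have to be found in the camera images.
- dispenser: Low steel and white sauce dispenser, fixed, 170 x 100 mm. Origin on the counter below the seated nozzle's fin; z up, nozzle comes out along -x. Front (x -60 to 28 mm): 50 mm high pedestal, open trough on it. Rear (x 28 to 110): socket housing, top z = 90, cap on it to 102. More than 25 N of the robot's push on it, or 30 N between it and the nozzle, is too rough.
- trough (a point): Point on the dispenser's trough floor under the fin, 50 mm above the dispenser's origin, same axes. The trough is 34 mm wide inside, its walls 16 mm high. The roofed socket mouth (34 mm wide, 21.5 mm high) begins 28 mm behind (+x) and takes the nozzle's last 17 mm.
- saddle_low (a point): Fixed point on the fin's axis, 90 mm over the counter: lowest possible top of the grey U-shaped release button, two flat pads beside the fin (x -14 to 20, y 9 to 45 mm each side), joined behind it. Their true top at rest is 0 to 20 mm higher, by unit, unmeasured: find it by touch. Sprung: 11 mm travel down, 3.5 N at first, 7.7 N at 6 mm, 11 N at the end stop.
- clip (a point): Hidden steel tooth that clips into the notch under the nozzle, 30 mm behind the fin (this point is in the trough floor). Pressing the button 6 mm or more from its rest drops it clear; let go, it springs back. Once the nozzle is 8 mm out it cannot clip again. Fingertips can press both pads, then close on the fin and slide along the pads while pulling.
- nozzle: Black plastic nozzle, 0.11 to 0.22 kg, seated in the trough at first. Origin: centre of its flat underside below the fin (50 mm above the dispenser's origin), axes alike. Barrel 30 mm wide, 20 high, x -45 to 45; round tip to x -80. About 2 mm play sideways, 1.5 up. Draw it 65 mm or more along -x before lifting: till then its barrel lies under the button's pads.
- fin (a point): Centre of the top of the nozzle's upright grip fin, 98 mm above its underside. The fin is 14 mm thick (y), 24 mm long (x) and 78 mm high above the barrel.
- pan: Open steel wash pan, fixed, 200 (x) x 180 mm (y), 45 mm high, walls and floor 4 mm, rim flange 10 mm. Origin at the centre of its underside, z up. The nozzle's origin should finish within 60 mm in x and 65 mm in y of the centre; pointing the nozzle along the pan's x leaves room all round. Over 40 N of push on it is too rough.
- shaker: Bystander: open steel shaker cup, 76 mm across, 110 mm high, origin at the centre of its underside.
- jar: Bystander: small closed jar, 54 mm across, 80 mm high, origin at the centre of its underside.
- spoon: Bystander: steel spoon 190 mm long lying on the counter, origin near its middle.
Things that resemble listed ones, but are neither listed nor needed, are in the scene too. Leave any orange look-alike of the nozzle alone.

How it is judged:
By the outcome, as a careful person would: the job done as asked, in the order asked, and still so for the second after the job is handed in, with the robot touching nothing.
It also fails if it takes over 59 s, if anything falls off the work surface, if the arm or the gripper's body presses on something with over 40 N, if the wrist force passes 120 N, or if a joint passes its speed limit or range.

## Working session

There is one attempt and no reset: what is moved stays moved. The work goes in short steps, Python scripts to look and compute and a shell command to move; the robot and the scene stay as the last step left them, time stands still between calls to the robot, and variables do not carry over. Pictures are saved under pics/ and viewed, about 8 in all and at most 12, crops included, and the job is handed in when it is done.

```bash
ls; mkdir -p pics; cat > h.py <<'E'
from plant import *
import numpy as np, cv2
from scipy.spatial.transform import Rotation as R
def cloud(s):
    K=np.array(s["intrinsics"]);z=s["z_map"];v,u=np.indices(z.shape)
    P=np.stack([(u-K[0,2])/K[0,0]*z,(v-K[1,2])/K[1,1]*z,z],-1)
    M=R.from_rotvec(np.array(s["rvec"]).ravel()).as_matrix()
    W=(P-np.array(s["tvec"]).ravel())@M
    W[z==0]=np.nan
    return W
E
python3 - <<'E'
from h import *
import pickle
print(get_obs())
for n in("scene","top"):
    s=snapshot(n);pickle.dump(s,open(n+".pkl","wb"));cv2.imwrite(f"pics/{n}0.png",s["color"][...,::-1])
E
```

```text
pics
{'clock': 0.0, 'joint_pos': array([ 9.22506208e+01,  2.05909433e+01,  6.34122523e-01, -2.13933916e-02,
       -7.01360253e+01, -1.65062115e+01]), 'qvel': array([ 0.00290519,  0.02209291, -0.0093102 ,  0.03685699,  0.03175291,
        0.05856874]), 'tau': array([-1.03747429e-04, -5.82715166e+01,  2.93062019e+01,  6.99736163e+00,
        6.87495005e-03, -1.51219219e-04]), 'tool_pos': array([0.16612697, 0.65375365, 0.23962687]), 'orientation': array([-1.79992900e+02, -9.47343041e-02, -1.04262882e+02]), 'force': array([ 0.01099711, -0.38633685,  0.06209018]), 'moment': array([ 0.02277427,  0.0034361 , -0.02205649]), 'opening': 0.0873324696006406}
```

View pics/scene0.png

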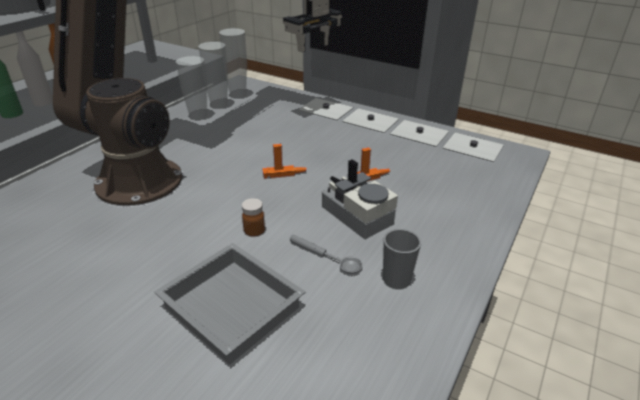

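View pics/top0.png

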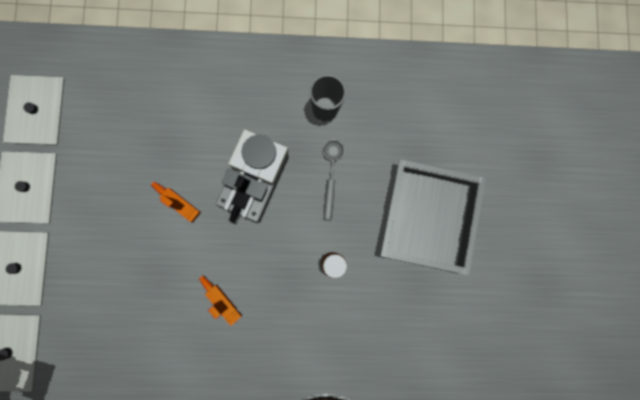

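The top view shows the dispenser at about (252,177), its cap at (259,152), the fin near (240,185) and the nozzle tip at (235,218). The pan is at (430,217), the jar at (334,265), the spoon at (330,180), the shaker at (327,95), and the orange decoys at (176,202) and (220,300). Next I measure them.

```bash
python3 - <<'E'
from h import *
import pickle
for n in("top","scene"):
    s=pickle.load(open(n+".pkl","rb"));W=cloud(s);c=s["color"].astype(int)
    if n=="top":
        for p in((430,217),(334,265),(330,195),(327,80),(259,152),(240,182),(176,202),(220,300),(100,300)):print(p,W[p[1],p[0]].round(4))
        C=W[152,259]
    near=(np.hypot(W[...,0]-C[0],W[...,1]-C[1])<0.2)
    black=near&(c.max(-1)<45)&(W[...,2]>.05)
    # height bands in dispenser
    for lo,hi in((.02,.045),(.045,.056),(.06,.076),(.085,.094),(.094,.099),(.099,.106),(.106,.125),(.125,.14),(.14,.155)):
        m=near&(W[...,2]>lo)&(W[...,2]<hi)&~((c[...,0]-c[...,2])>60)
        if m.sum()>8:
            q=W[m];r=cv2.minAreaRect((q[:,:2]*1000).astype(np.float32));print(n,lo,hi,m.sum(),q.mean(0).round(4),np.median(q[:,2]).round(4),np.round(r[0],1),np.round(r[1],1),round(r[2],1))
    # body white
    pan=(np.abs(W[...,2]-.045)<.006)&(np.hypot(W[...,0]-W[217,430][0],W[...,1]-W[217,430][1])<.2) if n=="top" else None
    if n=="top":
        r=cv2.minAreaRect((W[pan][:,:2]*1000).astype(np.float32));print("pan",r)
        im=cv2.resize(s["color"][110:240,190:320],None,fx=4.5,fy=4.5,interpolation=cv2.INTER_CUBIC);cv2.imwrite("pics/crop.png",im[...,::-1])
E
```

```text
(430, 217) [ 0.5204 -0.2334  0.0048]
(334, 265) [ 0.4094 -0.0063  0.0804]
(330, 195) [0.5625 0.0018 0.0188]
(327, 80) [0.8026 0.0192 0.0901]
(259, 152) [0.6369 0.1559 0.1023]
(240, 182) [0.567  0.1841 0.1445]
(176, 202) [0.5306 0.3273 0.0739]
(220, 300) [0.3255 0.234  0.0332]
(100, 300) [ 0.3139  0.505  -0.0022]
top 0.02 0.045 254 [0.6281 0.0735 0.0307] 0.0298 [581.   98.4] [227.8 384.4] 42.8
top 0.045 0.056 683 [0.5578 0.172  0.0494] 0.0493 [651.4 124.8] [112.3 338. ] 56.3
top 0.06 0.076 765 [0.5658 0.1742 0.0674] 0.0674 [647.  127.2] [ 99.6 349. ] 53.6
top 0.085 0.094 1168 [0.6202 0.1583 0.09  ] 0.0898 [676.5 122.3] [124.2 295.8] 52.4
top 0.094 0.099 425 [0.5893 0.1685 0.0956] 0.0952 [667.7 111.4] [ 95.2 292.5] 52.3
top 0.099 0.106 949 [0.6437 0.1518 0.1016] 0.1015 [676.9 114.4] [ 76.4 274.5] 44.5
top 0.106 0.125 147 [0.7218 0.0585 0.1106] 0.1096 [676.3 112.9] [ 75.8 275. ] 44.7
top 0.125 0.14 18 [0.5657 0.1794 0.1325] 0.1335 [564.6 180.4] [ 9.3 25. ] 42.7
top 0.14 0.155 98 [0.5686 0.1838 0.1469] 0.1472 [568.7 184.5] [14.9 23.6] 73.8
pan ((520.4844970703125, -228.31350708007812), (199.62252807617188, 220.15663146972656), 79.50768280029297)
scene 0.02 0.045 647 [0.6176 0.1277 0.0321] 0.032 [618.6 158.3] [234.9 356.6] 6.0
scene 0.045 0.056 380 [0.6018 0.1381 0.0499] 0.0494 [657.7 134.4] [131.3 308. ] 56.1
scene 0.06 0.076 610 [0.6436 0.1249 0.0678] 0.0676 [654.  142.4] [125.5 335.6] 53.5
scene 0.085 0.094 667 [0.6471 0.1319 0.09  ] 0.09 [676.5 123.8] [121.1 295.9] 52.4
scene 0.094 0.099 277 [0.6331 0.1388 0.0959] 0.0957 [671.4 115. ] [102.3 289.5] 52.5
scene 0.099 0.106 555 [0.6648 0.1337 0.1018] 0.1017 [682.2 113.1] [ 76.2 268.8] 44.1
scene 0.106 0.125 176 [0.6893 0.0919 0.1112] 0.1097 [677.3 111.9] [ 75.4 272.2] 45.8
scene 0.125 0.14 58 [0.5741 0.1804 0.1327] 0.1325 [573.3 180.6] [26.5 14.8] 13.5
scene 0.14 0.155 56 [0.5728 0.1826 0.1458] 0.1463 [571.2 184.2] [16.  26.6] 69.6
```

View pics/crop.png

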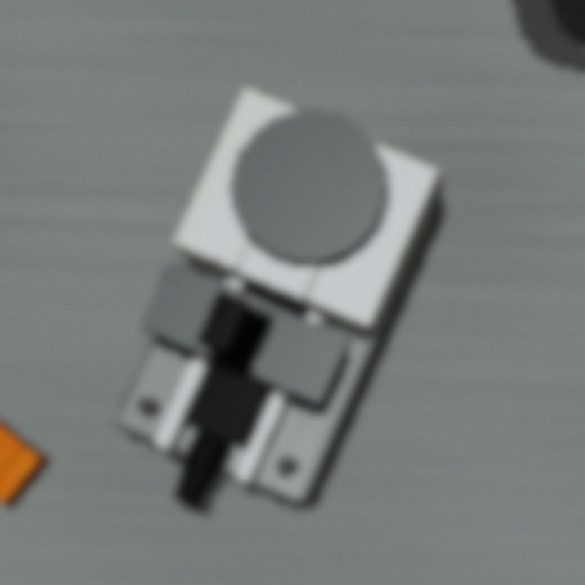

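The crop shows the grey U-shaped saddle either side of the black fin, with the dispenser axis tilted about -23°. I'll refine the axis, fin and saddle with tighter masks.

```bash
python3 - <<'E'
from h import *
import pickle
A=[]
for n in("top","scene"):
    s=pickle.load(open(n+".pkl","rb"));W=cloud(s);c=s["color"].astype(int)
    near=np.hypot(W[...,0]-.605,W[...,1]-.168)<0.12
    near&=~((c[...,0]-c[...,2])>60)
    def rect(m,lab):
        k,l,st,_=cv2.connectedComponentsWithStats(m.astype(np.uint8));i=1+np.argmax(st[1:,4]);q=W[l==i]
        r=cv2.minAreaRect((q[:,:2]*1000).astype(np.float32));print(n,lab,len(q),q.mean(0).round(4),np.percentile(q[:,2],[10,50,90]).round(4),np.round(r[0],1),np.round(r[1],1),round(r[2],1));return q
    Z=W[...,2]
    rect(near&(Z>.07),"all>.07"); rect(near&(Z>.02)&(Z<.145),"all")
    rect(near&(c.min(-1)>150)&(Z>.084)&(Z<.096),"white top")
    rect(near&(Z>.099)&(Z<.106),"cap")
    q=rect(near&(Z>.092)&(Z<.0985)&(c.max(-1)<150),"saddle")
    rect(near&(Z>.115)&(Z<.16),"fin");rect(near&(Z>.143)&(Z<.155),"fintop")
    rect(near&(Z>.04)&(Z<.056),"pedestal")
E
```

```text
top all>.07 2756 [0.6122 0.1651 0.0961] [0.0877 0.0944 0.103 ] [600.2 172.1] [100.2 155.8] 68.7
top all 4033 [0.5906 0.1702 0.0811] [0.049  0.0895 0.1019] [583.8 178.5] [100.6 191.2] 68.6
top white top 833 [0.6247 0.1616 0.0895] [0.0878 0.0895 0.0912] [633.2 160.4] [98.7 81.1] 68.3
top cap 901 [0.6397 0.1568 0.1015] [0.1    0.1015 0.1032] [640.4 156.3] [70. 70.] 1.0
top saddle 508 [0.5718 0.1817 0.0946] [0.0928 0.0946 0.0963] [571.9 183.6] [90.  33.8] 68.6
top fin 131 [0.5677 0.1828 0.1419] [0.1246 0.1468 0.1483] [568.6 184.5] [15.  23.9] 72.8
top fintop 95 [0.5687 0.1839 0.1471] [0.1453 0.1472 0.1485] [568.8 184.4] [14.9 23.3] 73.8
top pedestal 410 [0.5416 0.1522 0.0489] [0.046  0.0491 0.0516] [577.6 141.2] [ 26.8 166.8] 68.5
scene all>.07 1761 [0.62   0.1552 0.0951] [0.0766 0.0934 0.1068] [604.6 172.6] [103.3 156.5] 68.2
scene all 3111 [0.6146 0.1489 0.0726] [0.0329 0.0763 0.102 ] [587.  178.5] [103.7 193.5] 69.1
scene white top 202 [0.6197 0.1272 0.0896] [0.0881 0.0896 0.0912] [619.6 129. ] [45.2 89.3] 54.4
scene cap 422 [0.6437 0.1555 0.1016] [0.1    0.1016 0.1031] [643.  156.6] [69.4 69.6] 33.1
scene saddle 251 [0.5756 0.1793 0.0945] [0.0928 0.0945 0.0965] [575.2 184.8] [92.2 37.3] 70.0
scene fin 149 [0.5738 0.1812 0.1345] [0.1191 0.136  0.1475] [571.9 185.1] [18.3 26.9] 67.8
scene fintop 46 [0.5725 0.1831 0.1467] [0.1442 0.147  0.1488] [571.3 184.4] [15.4 26.5] 69.2
scene pedestal 486 [0.602  0.1397 0.048 ] [0.0419 0.0482 0.054 ] [595.6 174.4] [100.8 173.3] 68.8
```

```bash
cat > go.py <<'E'
# usage: go.py x y z yaw -> shares needed from the measured pose
import sys;from h import *
o=get_obs();p=o["tool_pos"];M=R.from_euler("xyz",o["orientation"],degrees=True)
print("t",round(o["clock"],2),"p",p.round(4),o["orientation"].round(2),"F",o["force"].round(1),"open",round(o["opening"],4))
if len(sys.argv)>1:
    a=list(map(float,sys.argv[1:]));T=R.from_euler("xyz",[180,0,a[3]],degrees=True)
    print("shift",(M.inv().apply(np.array(a[:3])-p)/.2).round(4),"turn",((M.inv()*T).as_rotvec(degrees=True)/360).round(4))
E
python3 -m handwheel '[[[0.59,-0.84,0.05],[0,0,0.0197]],[[0.59,-0.84,0.05],[0,0,0.0197]],[[0.59,-0.84,0.05],[0,0,0.0197]],[[0.59,-0.84,0.05],[0,0,0.0197]],[[0.59,-0.84,0.05],[0,0,0.0197]]]' 0.27
python3 go.py 0.5695 0.1847 0.19 -111.4
```

```text
clock: 0.52
tool_pos: [0.3008, 0.4964, 0.2301]
orientation: [180.0, -0.0, -111.3]
force: [1.1, -0.1, -0.3]
opening: 0.06
t 0.52 p [0.3008 0.4964 0.2301] [ 1.8000e+02 -4.0000e-02 -1.1133e+02] F [ 1.1 -0.1 -0.3] open 0.06
shift [ 0.9628 -1.8184  0.2014] turn [ 0.     -0.0001  0.0002]
```

```bash

python3 -m handwheel '[[[0.47,-0.88,0.02],[0,0,0]],[[0.47,-0.88,0.02],[0,0,0]],[[0.47,-0.88,0.02],[0,0,0]],[[0.47,-0.88,0.02],[0,0,0]],[[0.47,-0.88,0.02],[0,0,0]]]'
python3 -m handwheel '[[[0.32,-0.6,0.02],[0,0,0]],[[0.32,-0.6,0.02],[0,0,0]],[[0.32,-0.6,0.02],[0,0,0]],[[0.32,-0.6,0.02],[0,0,0]],[[0.32,-0.6,0.02],[0,0,0]]]'
python3 go.py 0.5695 0.1847 0.19 -111.4
```

```text
clock: 0.93
tool_pos: [0.4308, 0.3443, 0.2264]
orientation: [180.0, -0.0, -111.4]
force: [0.4, 0.3, -0.5]
opening: 0.033
clock: 1.35
tool_pos: [0.5195, 0.2408, 0.2218]
orientation: [180.0, -0.1, -111.6]
force: [-1.0, -0.2, 0.5]
opening: 0.0319
t 1.35 p [0.5195 0.2408 0.2218] [ 1.7997e+02 -8.0000e-02 -1.1158e+02] F [-1.  -0.2  0.5] open 0.0319
shift [ 0.1687 -0.3355  0.1592] turn [ 0.0001 -0.0002 -0.0005]
```

```bash

python3 -m handwheel '[[[0.165,-0.33,0],[0,0,0]],[[0.165,-0.33,0],[0,0,0]],[[0.165,-0.33,0],[0,0,0]],[[0.165,-0.33,0],[0,0,0]],[[0.165,-0.33,0],[0,0,0]]]'
python3 -m handwheel '[[[0,0,0],[0,0,0]],[[0,0,0],[0,0,0]],[[0,0,0],[0,0,0]]]'
python3 go.py 0.5695 0.1847 0.19 -111.4
python3 - <<'E'
from h import *
s=snapshot("top");W=cloud(s);cv2.imwrite("pics/a.png",cv2.resize(s["color"][100:250,170:340],None,fx=4,fy=4)[...,::-1])
s=snapshot("scene");cv2.imwrite("pics/b.png",cv2.resize(s["color"][80:260,260:460],None,fx=3.3,fy=3.3,interpolation=cv2.INTER_CUBIC)[...,::-1])
E
```

```text
clock: 1.77
tool_pos: [0.5671, 0.1892, 0.2222]
orientation: [180.0, -0.0, -111.4]
force: [-0.9, -0.3, 0.2]
opening: 0.032
clock: 2.02
tool_pos: [0.5671, 0.1897, 0.2228]
orientation: [-180.0, 0.0, -111.3]
force: [-0.1, -0.6, -0.6]
opening: 0.032
t 2.02 p [0.5671 0.1897 0.2228] [-1.7999e+02  2.0000e-02 -1.1126e+02] F [-0.1 -0.6 -0.6] open 0.032
shift [ 0.0189 -0.0202  0.1638] turn [-0.      0.      0.0004]
```

View pics/b.png

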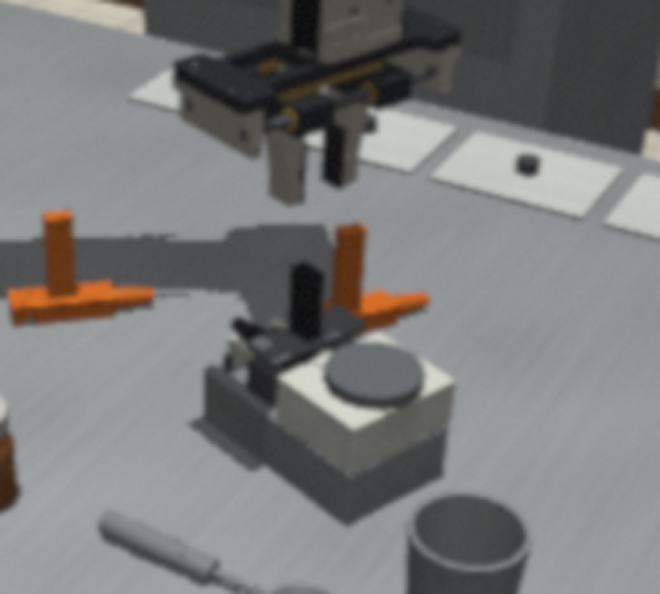

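The gripper hovers above the fin (crop pixel 305,290), jaws straddling it laterally. I correct by a few mm and descend to just above the highest possible saddle.

```bash

python3 -m handwheel '[[[0.019,-0.02,0.05],[0,0,0]],[[0.019,-0.02,0.2],[0,0,0]],[[0.019,-0.02,0.35],[0,0,0]],[[0.019,-0.02,0.45],[0,0,0]],[[0.019,-0.02,0.47],[0,0,0]]]'
python3 -m handwheel '[[[0,0,0],[0,0,0]],[[0,0,0],[0,0,0]],[[0,0,0],[0,0,0]],[[0,0,0],[0,0,0]]]'
python3 go.py 0.5695 0.1847 0.109 -111.4; python3 go.py
```

```text
clock: 2.53
tool_pos: [0.5676, 0.1822, 0.1239]
orientation: [179.7, -0.3, -111.4]
force: [-0.1, -0.5, -0.0]
opening: 0.0321
clock: 2.87
tool_pos: [0.5708, 0.1843, 0.1302]
orientation: [-179.9, 0.1, -111.3]
force: [0.2, -0.5, 0.3]
opening: 0.0322
t 2.87 p [0.5708 0.1843 0.1302] [-1.7991e+02  1.2000e-01 -1.1134e+02] F [ 0.2 -0.5  0.3] open 0.0322
shift [0.0007 0.0071 0.1058] turn [-0.0003  0.0003  0.0002]
t 2.87 p [0.5708 0.1843 0.1302] [-1.7991e+02  1.2000e-01 -1.1134e+02] F [ 0.2 -0.5  0.3] open 0.0322
```

```bash

python3 -m handwheel '[[[0,0.003,0.015],[0,0,0]],[[0,0.005,0.03],[0,0,0]],[[0,0.005,0.045],[0,0,0]],[[0,0.005,0.06],[0,0,0]],[[0,0.005,0.07],[0,0,0]]]'
python3 -m handwheel '[[[0,0,0],[0,0,0]],[[0,0,0],[0,0,0]],[[0,0,0],[0,0,0]],[[0,0,0],[0,0,0]]]'
python3 go.py 0.5695 0.1847 0.109 -111.4
for i in 1; do python3 -m handwheel '[[[0,0,0.005],[0,0,0]],[[0,0,0.005],[0,0,0]],[[0,0,0.01],[0,0,0]],[[0,0,0.01],[0,0,0]],[[0,0,0.01],[0,0,0]]]'; done
```

```text
clock: 3.28
tool_pos: [0.5689, 0.1841, 0.1141]
orientation: [180.0, -0.0, -111.3]
force: [-0.4, 0.0, -0.7]
opening: 0.032
clock: 3.62
tool_pos: [0.5691, 0.1842, 0.1147]
orientation: [-180.0, 0.0, -111.3]
force: [0.3, -0.3, 0.4]
opening: 0.0317
t 3.62 p [0.5691 0.1842 0.1147] [-1.7999e+02  1.0000e-02 -1.1135e+02] F [ 0.3 -0.3  0.4] open 0.0317
shift [-0.0029 -0.0008  0.0283] turn [-0.      0.      0.0002]
clock: 4.03
tool_pos: [0.569, 0.1842, 0.1125]
orientation: [180.0, -0.0, -111.3]
force: [0.1, 0.3, -0.0]
opening: 0.0321
```

Tips are at 0.0985. From here I go in 1 mm steps, reading the force each time.

```bash

python3 -m handwheel '[[[0,0,0.0025],[0,0,0]],[[0,0,0.005],[0,0,0]],[[0,0,0.005],[0,0,0]],[[0,0,0.005],[0,0,0]]]' | grep -E 'pos|force'
python3 -m handwheel '[[[0,0,0.0025],[0,0,0]],[[0,0,0.005],[0,0,0]],[[0,0,0.005],[0,0,0]],[[0,0,0.005],[0,0,0]]]' | grep -E 'pos|force'
python3 -m handwheel '[[[0,0,0.0025],[0,0,0]],[[0,0,0.005],[0,0,0]],[[0,0,0.005],[0,0,0]],[[0,0,0.005],[0,0,0]]]' | grep -E 'pos|force'
python3 -m handwheel '[[[0,0,0.0025],[0,0,0]],[[0,0,0.005],[0,0,0]],[[0,0,0.005],[0,0,0]],[[0,0,0.005],[0,0,0]]]' | grep -E 'pos|force'
python3 -m handwheel '[[[0,0,0.0025],[0,0,0]],[[0,0,0.005],[0,0,0]],[[0,0,0.005],[0,0,0]],[[0,0,0.005],[0,0,0]]]' | grep -E 'pos|force'
```

```text
tool_pos: [0.569, 0.1842, 0.1115]
force: [-0.3, 0.1, -0.3]
tool_pos: [0.569, 0.1841, 0.1105]
force: [-0.1, 0.9, 1.3]
tool_pos: [0.569, 0.1842, 0.1095]
force: [0.8, 0.8, -0.5]
tool_pos: [0.5691, 0.1842, 0.1088]
force: [-1.5, -1.6, 3.3]
tool_pos: [0.5691, 0.1842, 0.1077]
force: [-0.8, -0.5, 3.4]
```

Contact comes at TCP 0.109, so the saddle top is about 0.095, which agrees with the camera. I now press about 7.5 mm.

```bash

python3 -m handwheel '[[[0,0,0.004],[0,0,0]],[[0,0,0.008],[0,0,0]],[[0,0,0.012],[0,0,0]],[[0,0,0.016],[0,0,0]],[[0,0,0.016],[0,0,0]]]' | grep -E 'pos|force'
python3 -m handwheel '[[[0,0,0.004],[0,0,0]],[[0,0,0.008],[0,0,0]],[[0,0,0.012],[0,0,0]],[[0,0,0.016],[0,0,0]],[[0,0,0.016],[0,0,0]]]' | grep -E 'pos|force'
python3 -m handwheel '[[[0,0,0],[0,0,0]],[[0,0,0],[0,0,0]],[[0,0,0],[0,0,0]]]'
python3 go.py
```

```text
tool_pos: [0.5692, 0.1842, 0.1044]
force: [-0.3, -0.8, 6.4]
tool_pos: [0.5692, 0.1842, 0.1015]
force: [-2.0, -0.5, 8.5]
clock: 6.78
tool_pos: [0.5692, 0.1842, 0.1017]
orientation: [-180.0, 0.0, -111.3]
force: [-2.5, 0.0, 7.6]
opening: 0.032
t 6.78 p [0.5692 0.1842 0.1017] [-1.7997e+02  2.0000e-02 -1.1134e+02] F [-2.5  0.   7.6] open 0.032
```

```bash

python3 -m handwheel '[[[0,0,0.004],[0,0,0]],[[0,0,0.004],[0,0,0]],[[0,0,0.004],[0,0,0]]]' 0.6
python3 -m handwheel '[[[0,0,0],[0,0,0]],[[0,0,0],[0,0,0]],[[0,0,0],[0,0,0]],[[0,0,0],[0,0,0]]]' 0.68
python3 -m handwheel '[[[0,0,0],[0,0,0]],[[0,0,0],[0,0,0]],[[0,0,0],[0,0,0]],[[0,0,0],[0,0,0]],[[0,0,0],[0,0,0]]]' 1
python3 go.py
```

```text
clock: 7.03
tool_pos: [0.5695, 0.1841, 0.101]
orientation: [-179.9, 0.0, -111.3]
force: [-0.1, -2.0, 8.0]
opening: 0.0197
clock: 7.37
tool_pos: [0.5693, 0.1839, 0.1008]
orientation: [-180.0, -0.0, -111.3]
force: [-0.8, -2.0, 6.8]
opening: 0.0146
clock: 7.78
tool_pos: [0.5694, 0.184, 0.1008]
orientation: [-180.0, 0.0, -111.3]
force: [-0.7, -2.0, 8.6]
opening: 0.014
t 7.78 p [0.5694 0.184  0.1008] [-1.7996e+02  1.0000e-02 -1.1134e+02] F [-0.7 -2.   8.6] open 0.014
```

The fin is gripped (14.0 mm) with small side force and the button held about 8 mm down. I pull gently along tool +y.

```bash

python3 -m handwheel '[[[0,0.003,0],[0,0,0]],[[0,0.006,0],[0,0,0]],[[0,0.009,0],[0,0,0]],[[0,0.012,0],[0,0,0]],[[0,0.015,0],[0,0,0]]]'
python3 go.py
```

```text
clock: 8.2
tool_pos: [0.5682, 0.1849, 0.1015]
orientation: [-179.8, 0.1, -111.3]
force: [5.9, -4.9, 7.1]
opening: 0.0137
t 8.2 p [0.5682 0.1849 0.1015] [-1.7981e+02  7.0000e-02 -1.1130e+02] F [ 5.9 -4.9  7.1] open 0.0137
```

```bash

python3 -m handwheel '[[[0,0,0.004],[0,0,0]],[[0,0,0.004],[0,0,0]],[[0,0,0.004],[0,0,0]]]'
python3 -m handwheel '[[[0,0.003,0],[0,0,0]],[[0,0.006,0],[0,0,0]],[[0,0.009,0],[0,0,0]],[[0,0.01,0],[0,0,0]],[[0,0.01,0],[0,0,0]]]'
python3 go.py
```

```text
clock: 8.45
tool_pos: [0.5683, 0.185, 0.1008]
orientation: [-179.8, 0.1, -111.3]
force: [4.0, -4.7, 7.2]
opening: 0.0137
clock: 8.87
tool_pos: [0.5669, 0.186, 0.101]
orientation: [-179.8, 0.1, -111.3]
force: [5.6, -5.1, 7.3]
opening: 0.0139
t 8.87 p [0.5669 0.186  0.101 ] [-1.7977e+02  1.2000e-01 -1.1130e+02] F [ 5.6 -5.1  7.3] open 0.0139
```

Steady 7 N while moving, which is sliding friction and not the clip. I continue the draw.

```bash

python3 -m handwheel '[[[0.001,0.006,0],[0,0,0]],[[0.002,0.012,0],[0,0,0]],[[0.003,0.018,0],[0,0,0]],[[0.003,0.024,0],[0,0,0]],[[0.003,0.03,0],[0,0,0]]]'
python3 -m handwheel '[[[0,0.006,0],[0,0,0]],[[0,0.012,0],[0,0,0]],[[0,0.018,0],[0,0,0]],[[0,0.024,0],[0,0,0]],[[0,0.03,0],[0,0,0]]]'
python3 go.py
```

```text
clock: 9.28
tool_pos: [0.5616, 0.1883, 0.1013]
orientation: [-179.7, 0.2, -111.3]
force: [5.6, -2.4, 7.2]
opening: 0.0137
clock: 9.7
tool_pos: [0.556, 0.1906, 0.1013]
orientation: [-179.7, 0.2, -111.3]
force: [6.0, -2.6, 6.4]
opening: 0.0137
t 9.7 p [0.556  0.1906 0.1013] [-179.72    0.22 -111.28] F [ 6.  -2.6  6.4] open 0.0137
```

```bash

python3 -m handwheel '[[[0,0.009,0],[0,0,0]],[[0,0.018,0],[0,0,0]],[[0.001,0.027,0],[0,0,0]],[[0.001,0.036,0],[0,0,0]],[[0.002,0.045,0],[0,0,0]]]' | grep -E 'pos|for'
python3 -m handwheel '[[[0,0.009,0],[0,0,0]],[[0,0.018,0],[0,0,0]],[[0.001,0.027,0],[0,0,0]],[[0.001,0.036,0],[0,0,0]],[[0.001,0.045,0],[0,0,0]]]' | grep -E 'pos|for'
python3 go.py
python3 - <<'E'
from h import *
s=snapshot("scene");cv2.imwrite("pics/c.png",cv2.resize(s["color"][80:260,240:440],None,fx=3.3,fy=3.3,interpolation=cv2.INTER_CUBIC)[...,::-1])
E
```

```text
tool_pos: [0.5473, 0.1937, 0.1012]
force: [6.0, -1.1, 6.5]
tool_pos: [0.5376, 0.1964, 0.1004]
force: [4.4, -0.5, 5.6]
t 10.53 p [0.5376 0.1964 0.1004] [-1.7986e+02  1.2000e-01 -1.1131e+02] F [ 4.4 -0.5  5.6] open 0.0139
```

View pics/c.png

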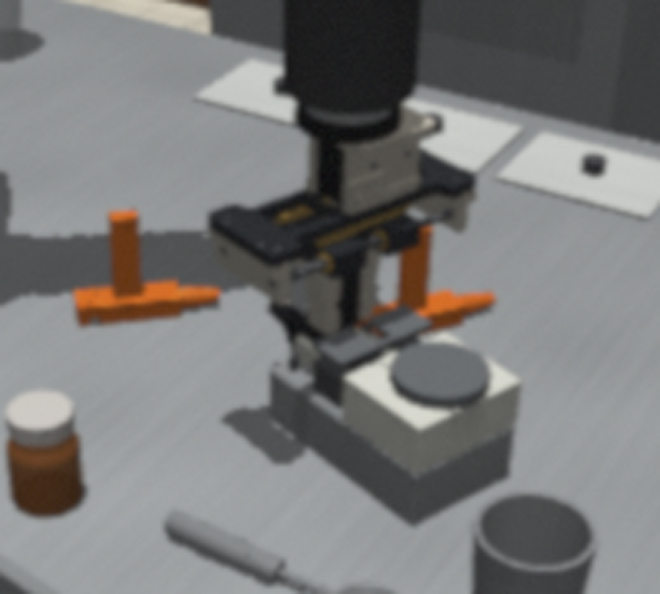

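The fin travels with the gripper (crop 350,290), the saddle is clear and the jar and spoon are undisturbed. I ease the down-push slightly and finish the draw.

```bash

python3 -m handwheel '[[[0,0.01,-0.001],[0,0,0]],[[0,0.02,-0.002],[0,0,0]],[[0,0.03,-0.003],[0,0,0]],[[0,0.04,-0.003],[0,0,0]],[[0,0.05,-0.003],[0,0,0]]]' | grep -E 'pos|for'
python3 -m handwheel '[[[0,0.015,0],[0,0,0]],[[0,0.03,0],[0,0,0]],[[0,0.045,0],[0,0,0]],[[0,0.06,0],[0,0,0]],[[0,0.075,0],[0,0,0]]]' | grep -E 'pos|for'
python3 -m handwheel '[[[0,0.02,0],[0,0,0]],[[0,0.04,0],[0,0,0]],[[0,0.06,0],[0,0,0]],[[0,0.08,0],[0,0,0]],[[0,0.1,0],[0,0,0]]]' | grep -E 'pos|for'
python3 go.py
```

```text
tool_pos: [0.5274, 0.2003, 0.1004]
force: [5.2, 1.8, 1.3]
tool_pos: [0.5133, 0.2058, 0.1003]
force: [5.0, 1.8, 1.2]
tool_pos: [0.4946, 0.2131, 0.1003]
force: [3.9, 1.8, 0.7]
t 11.83 p [0.4946 0.2131 0.1003] [-1.7994e+02  1.0000e-01 -1.1131e+02] F [3.9 1.8 0.7] open 0.0137
```

80 mm out. Lift.

```bash

python3 -m handwheel '[[[0,0,-0.02],[0,0,0]],[[0,0,-0.06],[0,0,0]],[[0,0,-0.12],[0,0,0]],[[0,0,-0.2],[0,0,0]],[[0,0,-0.28],[0,0,0]]]' | grep -E 'pos|for'
python3 -m handwheel '[[[0,0,-0.08],[0,0,0]],[[0,0,-0.16],[0,0,0]],[[0,0,-0.2],[0,0,0]],[[0,0,-0.2],[0,0,0]],[[0,0,-0.2],[0,0,0]]]'
python3 go.py 0.535 -0.231 0.2 -100.5
```

```text
tool_pos: [0.4921, 0.2112, 0.1551]
force: [0.4, -0.1, -1.7]
clock: 12.67
tool_pos: [0.4932, 0.2119, 0.1953]
orientation: [179.9, -0.0, -111.4]
force: [-0.8, 0.1, -1.8]
opening: 0.0137
t 12.67 p [0.4932 0.2119 0.1953] [ 1.7993e+02 -5.0000e-02 -1.1137e+02] F [-0.8  0.1 -1.8] open 0.0137
shift [ 1.9861 -1.0013 -0.0234] turn [ 0.0002 -0.0001 -0.0302]
```

```bash

python3 -m handwheel '[[[0.05,-0.025,0],[0,0,0]],[[0.14,-0.07,0],[0,0,0]],[[0.26,-0.13,0],[0,0,0]],[[0.38,-0.19,0],[0,0,0]],[[0.5,-0.25,0],[0,0,0]]]' | grep -E 'pos|for'
python3 -m handwheel '[[[0.12,-0.06,0],[0,0,0]],[[0.24,-0.12,0],[0,0,0]],[[0.36,-0.18,0],[0,0,0]],[[0.48,-0.24,0],[0,0,0]],[[0.6,-0.3,0],[0,0,0]]]' | grep -E 'pos|for'
python3 -m handwheel '[[[0.12,-0.06,0],[0,0,0]],[[0.24,-0.12,0],[0,0,0]],[[0.34,-0.17,0],[0,0,0]],[[0.42,-0.21,0],[0,0,0]],[[0.48,-0.24,0],[0,0,0]]]' | grep -E 'pos|for'
python3 go.py 0.535 -0.231 0.2 -100.5
```

```text
tool_pos: [0.5032, 0.0991, 0.1946]
force: [0.4, -0.3, -1.3]
tool_pos: [0.5152, -0.0346, 0.1947]
force: [1.0, 0.3, -1.4]
tool_pos: [0.5249, -0.1416, 0.1945]
force: [0.4, -0.2, -1.1]
t 13.92 p [ 0.5249 -0.1416  0.1945] [ 1.7983e+02 -6.0000e-02 -1.1143e+02] F [ 0.4 -0.2 -1.1] open 0.0138
shift [ 0.3976 -0.2103 -0.0279] turn [ 0.0005 -0.0001 -0.0304]
```

```bash

python3 -m handwheel '[[[0.08,-0.04,0],[0,0,-0.006]],[[0.18,-0.09,0],[0,0,-0.013]],[[0.28,-0.14,0],[0,0,-0.02]],[[0.36,-0.19,0],[0,0,-0.026]],[[0.398,-0.21,0],[0,0,-0.0304]]]' | grep -E 'pos|for'
python3 -m handwheel '[[[0,0,0],[0,0,0]],[[0,0,0],[0,0,0]],[[0,0,0],[0,0,0]],[[0,0,0],[0,0,0]]]'
python3 go.py 0.535 -0.231 0.056 -100.5
python3 - <<'E'
from h import *
s=snapshot("scene");cv2.imwrite("pics/d.png",cv2.resize(s["color"][170:400,100:360],None,fx=2.5,fy=2.5,interpolation=cv2.INTER_CUBIC)[...,::-1])
W=cloud(s);c=s["color"].astype(int)
m=(c.max(-1)<60)&(np.hypot(W[...,0]-.49,W[...,1]+.22)<.12)&(W[...,2]>.09)&(W[...,2]<.185)
q=W[m];print(m.sum(),np.percentile(q[:,2],[1,5,50,95]).round(4))
E
```

```text
tool_pos: [0.5353, -0.2312, 0.1943]
force: [-0.4, 0.6, -0.5]
clock: 14.67
tool_pos: [0.5359, -0.2286, 0.1957]
orientation: [179.9, 0.0, -100.4]
force: [0.1, -0.3, 0.0]
opening: 0.0139
t 14.67 p [ 0.5359 -0.2286  0.1957] [ 1.7995e+02  1.0000e-02 -1.0041e+02] F [ 0.1 -0.3  0. ] open 0.0139
shift [0.0129 0.0018 0.6986] turn [0.0001 0.     0.0003]
709 [0.1465 0.1494 0.1639 0.1731]
```

View pics/d.png

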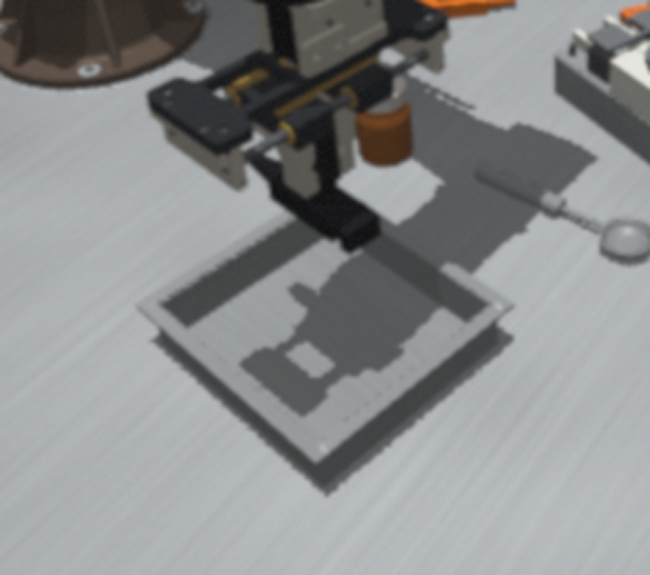

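The nozzle is held level and fin-up above the pan (crop 330,215), lined up with the pan's sides, with its underside at about 0.146. Descend.

```bash

python3 -m handwheel '[[[0.005,0,0.06],[0,0,0]],[[0.01,0,0.16],[0,0,0]],[[0.01,0,0.28],[0,0,0]],[[0.01,0,0.38],[0,0,0]],[[0.01,0,0.46],[0,0,0]]]' | grep -E 'pos|for'
python3 -m handwheel '[[[0,0,0.05],[0,0,0]],[[0,0,0.09],[0,0,0]],[[0,0,0.12],[0,0,0]],[[0,0,0.14],[0,0,0]],[[0,0,0.15],[0,0,0]]]' | grep -E 'pos|for'
python3 -m handwheel '[[[0,0,0],[0,0,0]],[[0,0,0],[0,0,0]],[[0,0,0],[0,0,0]]]' | grep -E 'pos|for'
python3 go.py 0.535 -0.231 0.055 -100.5
```

```text
tool_pos: [0.5354, -0.2303, 0.1028]
force: [0.4, -0.3, -1.3]
tool_pos: [0.5363, -0.231, 0.0742]
force: [-0.1, 0.2, -1.6]
tool_pos: [0.5364, -0.2312, 0.0748]
force: [-0.0, 0.0, -1.1]
t 15.8 p [ 0.5364 -0.2312  0.0748] [-179.94    0.   -100.4 ] F [-0.   0.  -1.1] open 0.014
shift [0.0004 0.0071 0.099 ] turn [-0.0002  0.      0.0003]
```

```bash

python3 -m handwheel '[[[0,0,0.016],[0,0,0]],[[0,0,0.032],[0,0,0]],[[0,0,0.048],[0,0,0]],[[0,0,0.064],[0,0,0]],[[0,0,0.08],[0,0,0]]]' | grep -E 'pos|for'
python3 -m handwheel '[[[0,0,0.002],[0,0,0]],[[0,0,0.004],[0,0,0]],[[0,0,0.006],[0,0,0]],[[0,0,0.008],[0,0,0]],[[0,0,0.01],[0,0,0]]]' | grep -E 'pos|for'
python3 -m handwheel '[[[0,0,0.002],[0,0,0]],[[0,0,0.004],[0,0,0]],[[0,0,0.005],[0,0,0]],[[0,0,0.005],[0,0,0]],[[0,0,0.005],[0,0,0]]]' | grep -E 'pos|for'
python3 -m handwheel '[[[0,0,0.002],[0,0,0]],[[0,0,0.004],[0,0,0]],[[0,0,0.005],[0,0,0]],[[0,0,0.005],[0,0,0]],[[0,0,0.005],[0,0,0]]]' | grep -E 'pos|for'
```

```text
tool_pos: [0.5359, -0.2311, 0.0577]
force: [0.1, -0.4, -1.4]
tool_pos: [0.5361, -0.2311, 0.0563]
force: [-0.6, -0.2, -1.3]
tool_pos: [0.536, -0.2311, 0.0552]
force: [0.2, 1.2, -0.8]
tool_pos: [0.5361, -0.2311, 0.0543]
force: [0.3, 0.2, 1.9]
```

```bash

python3 -m handwheel '[[[0,0,0.002],[0,0,0]],[[0,0,0.003],[0,0,0]],[[0,0,0.003],[0,0,0]],[[0,0,0.003],[0,0,0]]]'
python3 go.py
```

```text
clock: 17.8
tool_pos: [0.5361, -0.2311, 0.0543]
orientation: [-180.0, -0.0, -100.4]
force: [-3.8, 2.2, 8.4]
opening: 0.0139
t 17.8 p [ 0.5361 -0.2311  0.0543] [-1.7998e+02 -1.0000e-02 -1.0039e+02] F [-3.8  2.2  8.4] open 0.0139
```

On the floor with a gentle push. Ease off, open moderately, and rise straight up.

```bash

python3 -m handwheel '[[[0,0,-0.002],[0,0,0]],[[0,0,-0.002],[0,0,0]],[[0,0,-0.002],[0,0,0]]]' | grep -E 'pos|for'
python3 -m handwheel '[[[0,0,0],[0,0,0]],[[0,0,0],[0,0,0]],[[0,0,0],[0,0,0]],[[0,0,0],[0,0,0]],[[0,0,0],[0,0,0]]]' 0.2
python3 -m handwheel '[[[0,0,-0.03],[0,0,0]],[[0,0,-0.1],[0,0,0]],[[0,0,-0.2],[0,0,0]],[[0,0,-0.32],[0,0,0]],[[0,0,-0.45],[0,0,0]]]' | grep -E 'pos|for'
python3 -m handwheel '[[[0,0,-0.15],[0,0,0]],[[0,0,-0.3],[0,0,0]],[[0,0,-0.45],[0,0,0]],[[0,0,-0.5],[0,0,0]],[[0,0,-0.5],[0,0,0]]]' | grep -E 'pos|for'
python3 -m handwheel '[[[0,0.2,0],[0,0,0]],[[0,0.4,0],[0,0,0]],[[0,0.5,0],[0,0,0]],[[0,0.5,0],[0,0,0]],[[0,0.5,0],[0,0,0]]]' | grep -E 'pos|for'
python3 - <<'E'
from h import *
s=snapshot("top");cv2.imwrite("pics/e.png",s["color"][...,::-1]);W=cloud(s);c=s["color"].astype(int)
def loc(m,l):
    if m.sum(): r=cv2.minAreaRect((W[m][:,:2]*1000).astype(np.float32));print(l,m.sum(),W[m].mean(0).round(4),np.round(r[0],1),np.round(r[1],1),round(r[2],1))
near=np.hypot(W[...,0]-.52,W[...,1]+.23)<.11;Z=W[...,2]
loc(near&(Z>.085)&(Z<.115),"fintop");loc(near&(Z>.016)&(Z<.032)&(c.max(-1)<60),"barrel")
for p in((334,265),(330,195),(327,80)):print(p,W[p[1],p[0]].round(4))
s=snapshot("scene");cv2.imwrite("pics/f.png",s["color"][...,::-1])
E
python3 go.py
```

```text
tool_pos: [0.5361, -0.2311, 0.0543]
force: [-1.6, 1.5, 5.8]
clock: 18.47
tool_pos: [0.536, -0.2311, 0.0538]
orientation: [180.0, -0.0, -100.4]
force: [-0.0, 0.3, 1.0]
opening: 0.0344
tool_pos: [0.5354, -0.231, 0.1447]
force: [0.4, 0.4, -0.3]
tool_pos: [0.5375, -0.2315, 0.2481]
force: [-0.2, -0.5, -0.0]
tool_pos: [0.4366, -0.2128, 0.244]
force: [0.7, -0.4, 0.6]
barrel 106 [ 0.5946 -0.2504  0.0229] [ 588.2 -258.9] [139.   48.8] 79.6
(334, 265) [0.4479 0.0393 0.6558]
(330, 195) [0.4892 0.0411 0.6339]
(327, 80) [0.8025 0.0192 0.0904]
t 19.82 p [ 0.438  -0.2131  0.2438] [-179.99   -0.   -100.4 ] F [0.4 0.9 0.4] open 0.0351
```

View pics/e.png

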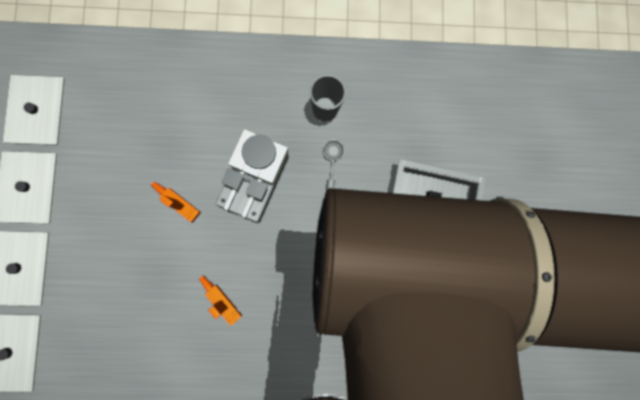

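View pics/f.png

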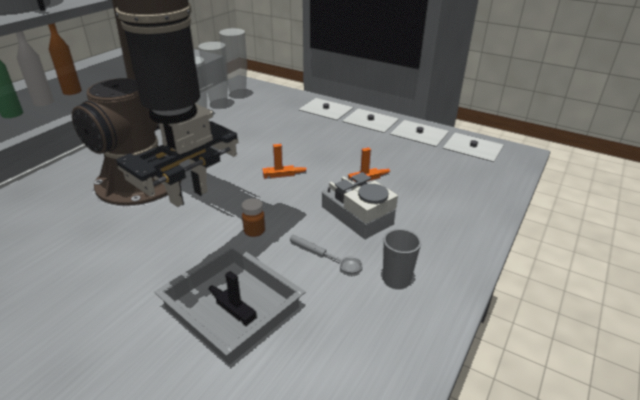

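The scene view shows the nozzle standing fin-up in the pan (232,295) with everything else in place and the arm clear; the arm hides the pan in the top view. A last numeric check, then hand in.

```bash
python3 - <<'E'
from h import *
import pickle
s=snapshot("scene");W=cloud(s);Z=W[...,2]
m=(np.hypot(W[...,0]-.52,W[...,1]+.23)<.11)&(Z>.09)&(Z<.12);print(m.sum(),W[m].mean(0).round(4),Z[m].max().round(4))
o=pickle.load(open("scene.pkl","rb"));W0=cloud(o)
for n,p in(("jar",(252,206)),("spoon",(310,245)),("bowl",(350,266)),("shaker",(399,265))):print(n,W0[p[1],p[0]].round(3),W[p[1],p[0]].round(3),np.abs(o["color"].astype(int)-s["color"])[p[1]-20:p[1]+20,p[0]-20:p[0]+20].mean().round(1))
ob=get_obs();print(ob["clock"],np.abs(ob["qvel"]).max(),ob["force"])
print(close_job())
E
```

```text
118 [ 0.5398 -0.2335  0.0989] 0.1037
jar [ 0.416 -0.015  0.08 ] [ 0.416 -0.014  0.08 ] 36.7
spoon [0.565 0.    0.017] [0.565 0.001 0.017] 10.9
bowl [0.669 0.    0.003] [0.668 0.003 0.001] 10.5
shaker [ 0.784 -0.016  0.075] [ 0.785 -0.016  0.076] 6.0
19.8667 0.6860092215428215 [ 0.48986607 -0.58312877 -0.10465739]
the job is handed in; nothing more can be done
None
```

The nozzle is out of the dispenser and standing fin-up on the floor of the wash pan. I handed the job in at 19.9 s of the 59 s allowed.

**Release and draw:** I found the top of the release button by touch at about 95 mm, which agrees with the camera. I held it 7.5–8 mm down while closing on the fin, then drew the nozzle straight out 80 mm. Pull force stayed around 5–7 N, with no sign of the clip catching, and the highest force I read while pressing or drawing was about 9.5 N.

**Placing:** I set the nozzle down in the grip with about 9 N of push, eased off, opened the jaws and backed the arm clear.

**Last checks:**
- **Nozzle position:** The fin top is at about (0.540, -0.234) m and up to 0.104 m high, against about 0.102 m expected. That puts the nozzle about 20 mm from the pan's centre along its x, within the 60 mm allowed.
- **Bystanders:** The jar, spoon and shaker each read within about 3 mm of where they started. The picture around the jar changed more, which I put down to the arm's shadow falling there.
- **Failed check:** The arm hid the pan in the last top view, so the nozzle's final position comes from the scene camera only.

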